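# Display cakes onto their matching cake boards

### The job

The four iced display cakes have dried: set each one on the cake board of its own shape (its ribbon is a deeper tone of the icing), in the middle with an even border all round and its sides parallel to the board's. Carry them upright and set them down gently rather than dropping them, and leave the colour pot and the steel cup where they are.

Things in the scene. Friction and masses are not known exactly. Their poses are not given: they have to be found in the camera images.
- cake_round: Round display cake, pink, 60 mm in diameter, 64 mm high. Hard dry royal icing on foam, about 100 to 170 g; stands loose on the counter, upright; low beads of piping at the foot (up to 8 mm high) and small rosettes on top (8 mm above the height given). Origin: centre of the underside, z up.
- cake_square: Square display cake, green, 56 x 56 mm, 58 mm high; x and y are normal to its sides. Hard dry royal icing on foam, about 100 to 170 g; stands loose on the counter, upright; low beads of piping at the foot (up to 8 mm high) and small rosettes on top (8 mm above the height given). Origin: centre of the underside, z up.
- cake_hex: Six-sided display cake, yellow, 58 mm across flats (67 mm over corners), 66 mm high; two flats face +y and -y, two corners point to +x and -x. Hard dry royal icing on foam, about 100 to 170 g; stands loose on the counter, upright; low beads of piping at the foot (up to 8 mm high) and small rosettes on top (8 mm above the height given). Origin: centre of the underside, z up.
- cake_oblong: Oblong display cake, blue, 84 mm along its x, 48 mm along its y, 52 mm high. Hard dry royal icing on foam, about 100 to 170 g; stands loose on the counter, upright; low beads of piping at the foot (up to 8 mm high) and small rosettes on top (8 mm above the height given). Origin: centre of the underside, z up.
- board_round: Round cake board with a crimson ribbon, 104 mm in diameter. Silver foil top with a coloured ribbon edge, 12 mm thick, stuck to the counter (it cannot move). Origin: centre of its underside on the counter, z up; its top is at z = 12 mm.
- board_square: Square cake board with a dark green ribbon, 100 x 100 mm; x and y are normal to its sides. Silver foil top with a coloured ribbon edge, 12 mm thick, stuck to the counter (it cannot move). Origin: centre of its underside on the counter, z up; its top is at z = 12 mm.
- board_hex: Six-sided cake board with an amber ribbon, 100 mm across flats; two flats face +y and -y, two corners point to +x and -x. Silver foil top with a coloured ribbon edge, 12 mm thick, stuck to the counter (it cannot move). Origin: centre of its underside on the counter, z up; its top is at z = 12 mm.
- board_oblong: Oblong cake board with a dark blue ribbon, 126 mm along its x, 90 mm along its y. Silver foil top with a coloured ribbon edge, 12 mm thick, stuck to the counter (it cannot move). Origin: centre of its underside on the counter, z up; its top is at z = 12 mm.
- colour_pot: Small pot of icing colour with a red cap, 42 mm in diameter, 48 mm high; origin at the centre of its underside. A bystander: leave it where it is.
- steel_cup: Open stainless steel cup, rim 68 mm in diameter, 70 mm high; origin at the centre of its underside. A bystander: leave it where it is.

How it is judged (in metres and radians):
At the end, for the whole second after the job is handed in: Each cake stands upright (0.08 rad) and at rest on the board of its own shape, centre within 12 mm of the board's, sides of the square, six-sided and oblong cakes parallel to their board's within 0.2 rad (any equivalent turn of the shape counts; the round one may have any yaw) (horizontal distance between cake_round and board_round below 0.012 m and z of cake_round in the frame of board_round between 0.008 and 0.017 m and angle between each of cake_round, cake_square, cake_hex, cake_oblong's own z axis and vertical below 0.08 rad and linear speed of each of cake_round, cake_square, cake_hex, cake_oblong below 0.02 m/s and angular speed of each of cake_round, cake_square, cake_hex, cake_oblong below 0.1 rad/s and horizontal distance between cake_square and board_square below 0.012 m and z of cake_square in the frame of board_square between 0.008 and 0.017 m and (angle between the x axis of cake_square and the x axis of board_square, either way round below 0.2 rad or angle between the x axis of cake_square and the x axis of board_square, either way round above 1.371 rad) and horizontal distance between cake_hex and board_hex below 0.012 m and z of cake_hex in the frame of board_hex between 0.008 and 0.017 m and (angle between the x axis of cake_hex and the x axis of board_hex, either way round below 0.2 rad or angle between the x axis of cake_hex and the x axis of board_hex, either way round between 0.847 and 1.247 rad) and horizontal distance between cake_oblong and board_oblong below 0.012 m and z of cake_oblong in the frame of board_oblong between 0.008 and 0.017 m and angle between the x axis of cake_oblong and the x axis of board_oblong, either way round below 0.2 rad); the robot touches nothing.
It fails at once if a cake is dropped or knocked: it moves faster than 0.5 m/s (a free fall of about 12 mm) while the fingers do not touch it ((linear speed of cake_round above 0.5 m/s and contact force between the fingers and cake_round below 0.01 N) or (linear speed of cake_square above 0.5 m/s and contact force between the fingers and cake_square below 0.01 N) or (linear speed of cake_hex above 0.5 m/s and contact force between the fingers and cake_hex below 0.01 N) or (linear speed of cake_oblong above 0.5 m/s and contact force between the fingers and cake_oblong below 0.01 N)).
It fails at once if a cake is tipped by more than 0.6 rad (angle between any of cake_round, cake_square, cake_hex, cake_oblong's own z axis and vertical above 0.6 rad).
It fails at once if the colour pot is pushed more than 15 mm (distance of colour_pot from where it was at the start of the episode above 0.015 m).
It fails at once if the steel cup is pushed more than 15 mm (distance of steel_cup from where it was at the start of the episode above 0.015 m).
It also fails if it takes over 120 s, if anything falls off the work surface, if the arm or the gripper's body presses on something with over 40 N, if the wrist force passes 120 N, or if a joint passes its speed limit or range.

### The arm

A 6-joint arm with a two-finger parallel gripper is mounted at the origin on the work surface. World frame = base frame: x ahead of the robot, y to its left, z up, the work surface at z = 0. Lengths are in mm, angles in rad, forces in N, time in s.
With the tool pointing down it reaches from about 300 to 775 mm from the base axis. Payload 14.6 kg.
Tool frame: the origin (TCP) lies on the centre line of the jaws, within the pads' length; the fingertips stand 8 mm ahead of it and the grasp point (between the pads) lies 11 mm behind it; z points along the fingers, y is the line along which they close (so a half turn about z gives the same grasp; the last joint's range is limited). The gripper opens to 94 mm and grips with 3 to 60 N. Pads are 16 mm wide; open, the fingers measure 119 mm over their backs; the gripper's body (75 mm by 177 mm) begins 78 mm behind the grasp point.
Start: joints at [-1.33, 0.3, 1.521, -0, 1.321, -0.067], TCP at [166.622, -524.143, 213.446] pointing down, gripper open.
Joint ranges: [-3.03, 3.03], [-0.79, 2.21], [0.23, 2.52], [-1.04, 4.18], [0, 3.07], [-2.55, 2.55]. Speed limits (rad/s): [2.22, 2.22, 2.57, 3.14, 3.14, 3.14].

### API

Orientations are given as [roll, pitch, yaw] about the fixed x, y, z axes, in that order (R = Rz(yaw) Ry(pitch) Rx(roll)).
In Python, from cell import manip gives the robot as it stands.
- The arm moves only by the tool jog_arm, never from a script. Its argument "rows" is one flat list of numbers, 7 for each row, row after row: the shift along the world's x, y, z in cm, then the turn, a rotation vector about the world's x, y, z in rad, then the closure, from 0 (fully open) to 1 (shut). In form: [dx, dy, dz, rx, ry, rz, fingers, dx, dy, dz, rx, ry, rz, fingers, ...]. A call has 1 to 20 rows; each row shifts and turns the commanded pose from where the row before left it; what a row does not reach is not made up. A row lasts 1/12 s, in which the tool goes at most 41.7 mm and 7.16 degrees, less where a joint would pass 70% of its speed; a pose out of reach is approached as far as the arm can. A call with a gripper value outside its range is refused whole. The fingers move at their own pace and stop on an object; "newtons" is the grip in N (left out, the last holds). Time passes only in rows, so rows that do not move let the fingers close. It gives the time, the measured TCP pose, the force, the opening and the grip force at its end, in the units of the state.
- manip.read_state(): the state, without advancing time (a new reading comes with each control period).
- manip.camera(name): name is "side" or "top"; returns (picture, depth): 400x640x3 uint8, blue, green, red; 400x640 float32, mm along the optical axis (not along the pixel's ray), 0 where there is no reading.
- manip.camera_model(name): a dict with "K" (3x3 intrinsics, pixels), "R" (3x3) and "t" (3): a world point X has camera coordinates R X + t. Camera axes: x right, y down, z forward; pixel columns grow to the right and rows downward; lengths in mm; the calibration is good to about 2 mm. A picture is of the moment at which its call begins. camera_model takes no time and is no camera call.
- manip.sign_off(): hands the job in; it is judged then, once.
The state is a dict: "clock": time; "joints": joint angles; "qd": joint speeds; "effort": joint torques, N m; "eef_pos": TCP position; "eef_rot": TCP orientation; "wrist_force": force on the tool from outside, world axes, zero at the start; "moment": the same for the moment, N m; "finger_gap": finger opening in mm; "finger_force": force on a finger pad.
Only numpy, scipy, OpenCV 4.12 (cv2) and the standard library are available. Lean on these libraries where they do the work, as an engineer would, in place of code of your own. Each camera call takes 0.05 s, during which the arm holds its last target. There are 200 camera calls.

## Working session

There is one attempt and no reset: what is moved stays moved. The work goes in short steps, Python scripts to look and compute and a tool call to move; the robot and the scene stay as the last step left them, time stands still between calls to the robot, and variables do not carry over. Pictures are saved under pics/ and viewed, at most 14 in all, crops included, and the job is handed in when it is done.

Besides the shell and the picture viewer there is one more tool, called after ">>>" as name(argument=value, ...) on one line, values as JSON. jog_arm: Moves the arm, as the interface text tells. Its arguments: {"type":"object","properties":{"rows":{"type":"array"},"newtons":{"type":"number"}},"required":["rows"]}

```bash
mkdir -p pics
python3 - <<'E'
from cell import manip
import cv2,numpy as np
for n in("top","side"):
    p,d=manip.camera(n);cv2.imwrite(f"pics/{n}0.png",p);np.save(f"{n}0d.npy",d)
    m=manip.camera_model(n);print(n,np.round(m["K"],1).tolist(),np.round(m["R"],3).tolist(),np.round(m["t"],1), 'C',-m["R"].T@m["t"])
s=manip.read_state();print({k:np.round(v,3) for k,v in s.items()})
E
```

```text
top [[389.2, 0.0, 322.6], [0.0, 389.2, 199.4], [0.0, 0.0, 1.0]] [[-0.014, -1.0, 0.005], [-0.985, 0.013, -0.175], [0.175, -0.007, -0.985]] [ -2.  579.  804.9] C [429.43330772  -3.97327015 893.6446543 ]
side [[519.9, 0.0, 315.2], [0.0, 519.9, 195.3], [0.0, 0.0, 1.0]] [[-0.937, -0.349, 0.01], [-0.213, 0.549, -0.808], [0.276, -0.76, -0.589]] [ 556.1  175.6 1069.9] C [263.23461268 910.35451227 766.03455258]
{'clock': np.float64(0.1), 'joints': array([-1.33 ,  0.3  ,  1.521, -0.   ,  1.321, -0.067]), 'qd': array([ 0.   , -0.001, -0.003, -0.001,  0.   ,  0.001]), 'effort': array([-0.0000e+00, -5.3264e+01, -3.5328e+01,  7.1000e-02,  2.4000e-02,
       -0.0000e+00]), 'eef_pos': array([ 166.566, -523.939,  212.971]), 'eef_rot': array([-3.141, -0.   ,  0.308]), 'wrist_force': array([-0.098, -0.205,  0.153]), 'moment': array([0.018, 0.021, 0.037]), 'finger_force': np.float64(0.0), 'finger_gap': np.float64(93.97)}
```

View pics/top0.png

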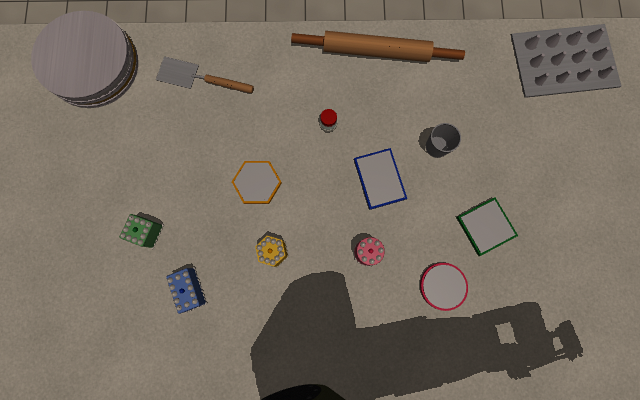

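View pics/side0.png

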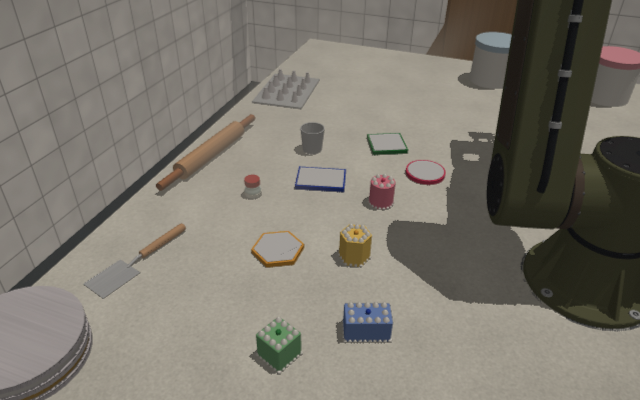

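The top view shows the cakes at green (138,229), blue (185,288), yellow (270,249) and pink (370,249). The boards are hex (257,182), oblong (380,179), square (487,227) and round (444,287), with the pot at (328,118) and the cup at (440,138). In the side view all of them are visible and clear of the arm.

```bash
cat > h.py <<'E'
from cell import manip
import cv2,numpy as np
def cloud(n,d):
    m=manip.camera_model(n);K,R,t=map(np.asarray,(m["K"],m["R"],m["t"]))
    v,u=np.mgrid[:400,:640]
    return (np.stack([(u-K[0,2])/K[0,0]*d,(v-K[1,2])/K[1,1]*d,d],-1)-t)@R
def plane(n,px,z):
    m=manip.camera_model(n);K,R,t=map(np.asarray,(m["K"],m["R"],m["t"]))
    r=np.c_[np.asarray(px,float).reshape(-1,2),np.ones(len(px))]@np.linalg.inv(K).T@R
    c=-R.T@t
    return (c+r*((z-c[2])/r[:,2:]))[:,:2]
def hexfit(P):
    # orientation of flats: angle minimising extent; centre from mid extents
    h=cv2.convexHull(P.astype(np.float32))[:,0]
    A=np.deg2rad(np.arange(0,60,.5));w=[sum(np.ptp(h@[np.cos(a+k*np.pi/3),np.sin(a+k*np.pi/3)]) for k in range(3)) for a in A]
    a=A[int(np.argmin(w))];ds=[np.array([np.cos(a+k*np.pi/3),np.sin(a+k*np.pi/3)]) for k in range(3)]
    mid=[((h@q).max()+(h@q).min())/2 for q in ds]
    return np.linalg.lstsq(np.array(ds),np.array(mid),rcond=None)[0],min(w)/3,np.rad2deg(a)
def fit(name,P):
    P=P.astype(np.float32)
    if 'hex' in name: c,w,a=hexfit(P);return f"{name} c {np.round(c,1)} flats {w:.1f} flatnormal {a:.1f} mod 60"
    if 'round' in name: c,r=cv2.minEnclosingCircle(P);return f"{name} c {np.round(c,1)} d {2*r:.1f}"
    (c,s,a)=cv2.minAreaRect(P)
    if s[0]<s[1]: s=s[::-1];a+=90
    return f"{name} c {np.round(c,1)} size {np.round(s,1)} long-axis {a:.1f}"
E
python3 - <<'E'
from h import *
for n in("top","side"):
    p=cv2.imread(f"pics/{n}0.png");d=np.load(f"{n}0d.npy");W=cloud(n,d)
    hsv=cv2.cvtColor(p,cv2.COLOR_BGR2HSV);print(n,'floor z',np.median(W[150:300,:,2]))
    px={"top":dict(square=(138,229),oblong=(185,288),hex=(270,249),round=(370,249)),"side":dict(square=(279,332),oblong=(368,312),hex=(356,233),round=(382,182))}[n]
    for k,(u,v) in px.items():
        H=dict(square=58,oblong=52,hex=66,round=64)[k]
        c0=plane(n,[(u,v)],H)[0]
        m=(np.hypot(*(W[...,:2]-c0).transpose(2,0,1))<55)&(W[...,2]>H-5)&(W[...,2]<H+14)&(d>0)
        print(fit('cake_'+k,W[m][:,:2]),m.sum(),'z',np.round(np.percentile(W[m][:,2],[5,50,95])))
    bx={"top":dict(hex=(257,182),oblong=(380,179),square=(487,227),round=(444,287)),"side":dict(hex=(278,248),oblong=(321,179),square=(387,143),round=(426,171))}[n]
    for k,(u,v) in bx.items():
        hue=dict(hex=(12,28),oblong=(105,130),square=(50,85),round=(165,180))[k]
        c0=np.array([u,v]);vv,uu=np.mgrid[:400,:640]
        m=(hsv[...,0]>=hue[0])&(hsv[...,0]<=hue[1])&(hsv[...,1]>110)&(abs(uu-u)<48)&(abs(vv-v)<42)
        m&=d>0
        # top surface only
        q=np.argwhere(m)[:,::-1];print(fit('board_'+k,plane(n,q,12)),len(q),'depth',fit('board_'+k,W[m&(W[...,2]>9)][:,:2]))
    if n=="top":
        for k,(u,v),z in(("pot",(328,117),48),("cup",(441,136),70)):print(k,plane(n,[(u,v)],z))
E
```

```text
top floor z 1.2373129563989176
cake_square c [516.9 391.3] size [56.8 56. ] long-axis 68.0 701 z [56. 60. 66.]
cake_oblong c [388.4 288.2] size [84.1 48.9] long-axis 21.2 943 z [51. 54. 60.]
cake_hex c [468.2 103. ] flats 58.0 flatnormal 41.5 mod 60 668 z [65. 68. 74.]
cake_round c [ 465.1 -109. ] d 59.9 624 z [62. 65. 72.]
board_hex c [629.3 142.9] flats 101.3 flatnormal 59.5 mod 60 353 depth board_hex c [629.7 143.3] flats 100.6 flatnormal 59.0 mod 60
board_oblong c [ 635.1 -143.9] size [127.1  91.8] long-axis 15.4 319 depth board_oblong c [ 634.8 -144. ] size [126.2  90.7] long-axis 15.2
board_square c [ 519.6 -382.9] size [102.3  99.9] long-axis 116.3 326 depth board_square c [ 519.8 -383.7] size [101.6  99.4] long-axis 116.3
board_round c [ 387.5 -275.6] d 106.6 346 depth board_round c [ 387.2 -276.8] d 104.6
pot [[771.15406857 -25.20515323]]
cup [[ 714.73482251 -274.37244616]]
side floor z -0.7341381492578611
cake_square c [515.  391.3] size [57.5 56.4] long-axis 67.3 902 z [55. 58. 64.]
cake_oblong c [386.2 288.7] size [83.8 48.4] long-axis 21.4 1011 z [49. 52. 58.]
cake_hex c [466.1 102.4] flats 60.8 flatnormal 42.0 mod 60 481 z [63. 66. 71.]
cake_round c [ 461.5 -107.7] d 60.7 300 z [61. 63. 69.]
board_hex c [626.  147.5] flats 106.6 flatnormal 59.0 mod 60 371 depth board_hex c [627.3 143. ] flats 102.1 flatnormal 59.0 mod 60
board_oblong c [ 630.  -135.2] size [124.   95.5] long-axis 13.7 161 depth board_oblong c [ 617.4 -120.7] size [138.7  72.6] long-axis 36.8
board_square c [ 493.8 -333.4] size [94.9 17.5] long-axis 27.1 100 depth board_square c [ 495.7 -339.1] size [94.6 11.2] long-axis 26.7
board_round c [ 400.9 -191.5] d 250.3 480 depth board_round c [ 400.  -190.2] d 255.2
```

>>> jog_arm(rows=[1,1.4,-0.5,0,0,0,0,1.85,2.6,-0.5,0,0,0,0,1.85,2.6,-0.5,0,0,0,0,1.85,2.6,-0.5,0,0,0,0,1.85,2.6,-0.5,0,0,0,0,1.85,2.6,-0.5,0,0,0,0,1.85,2.6,-0.5,0,0,0,0,1.85,2.6,-0.5,0,0,0,0,1.85,2.6,-0.5,0,0,0,0,1.85,2.6,-0.5,0,0,0,0,1.85,2.6,-0.5,0,0,0,0,1.85,2.6,-0.5,0,0,0,0,1.85,2.6,-0.5,0,0,0,0,1.85,2.6,-0.5,0,0,0,0,1.85,2.6,-0.5,0,0,0,0,1.85,2.6,-0.5,0,0,0,0,1,1.2,-0.5,0,0,0,0,0,0,0,0,0,0,0,0,0,0,0,0,0,0,0,0,0,0,0,0,0], newtons=15)

```text
clock: 1.77
eef_pos: [463.7, -108.7, 128.5]
eef_rot: [-3.142, 0.0, 0.308]
wrist_force: [-0.7, -0.4, 0.9]
finger_gap: 94.0
finger_force: 0.0
```

>>> jog_arm(rows=[0,0,-1.5,0,0,0,0,0,0,-2,0,0,0,0,0,0,-2,0,0,0,0,0,0,-2,0,0,0,0,0,0,-1.5,0,0,0,0,0,0,-1,0,0,0,0,0,0,-0.6,0,0,0,0,0,0,0,0,0,0,0,0,0,0,0,0,0,0.25,0,0,0,0,0,0,0.3,0,0,0,0,0,0,0.35,0,0,0,0,0,0,0.4,0,0,0,0,0,0,0.5,0,0,0,0,0,0,0.7,0,0,0,0,0,0,1,0,0,0,0,0,0,1,0,0,0,0,0,0,1,0,0,0,0,0,0,1], newtons=15)

```text
clock: 3.27
eef_pos: [464.3, -108.2, 22.8]
eef_rot: [3.141, -0.0, 0.308]
wrist_force: [-1.1, -0.4, 5.6]
finger_gap: 59.7
finger_force: 15.0
```

>>> jog_arm(rows=[0,0,0.5,0,0,0,1,0,0,1.0,0,0,0,1,0,0,1.5,0,0,0,1,0,0,1.5,0,0,0,1,0,0,1.0,0,0,0,1,0,0,0.5,0,0,0,1,-0.4,-0.9,0,0,0,0,1,-0.8,-1.7,0,0,0,0,1,-1,-2.1,0,0,0,0,1,-1,-2.1,0,0,0,0,1,-1,-2.1,0,0,0,0,1,-1,-2.1,0,0,0,0,1,-1,-2.1,0,0,0,0,1,-0.8,-1.8,0,0,0,0,1,-0.5,-1.4,0,0,0,0,1,-0.2,-0.6,0,0,0,0,1,0,0,-1.5,0,0,0,1,0,0,-1.5,0,0,0,1,0,0,-1,0,0,0,1,0,0,-0.4,0,0,0,1])

```text
clock: 4.93
eef_pos: [386.4, -276.5, 36.8]
eef_rot: [-3.139, 0.001, 0.308]
wrist_force: [0.3, 0.4, -1.2]
finger_gap: 59.5
finger_force: 15.0
```

>>> jog_arm(rows=[0,0,0,0,0,0,1,0,0,-0.1,0,0,0,1,0,0,0,0,0,0,1,0,0,0,0,0,0,1])

```text
clock: 5.27
eef_pos: [387.4, -277.3, 38.0]
eef_rot: [3.141, -0.0, 0.308]
wrist_force: [-0.5, 0.1, -1.2]
finger_gap: 59.9
finger_force: 15.0
```

>>> jog_arm(rows=[0,0,-0.1,0,0,0,1,0,0,-0.1,0,0,0,1,0,0,-0.1,0,0,0,1,0,0,0,0,0,0,1,0,0,0,0,0,0,1])

```text
clock: 5.68
eef_pos: [387.2, -277.2, 34.7]
eef_rot: [3.141, -0.0, 0.308]
wrist_force: [-1.6, 2.5, 4.5]
finger_gap: 59.5
finger_force: 15.0
```

>>> jog_arm(rows=[0,0,0,0,0,0,0.34,0,0,0,0,0,0,0.3,0,0,0,0,0,0,0.2,0,0,0,0,0,0,0,0,0,0,0,0,0,0,0,0,0,0,0,0,0,0,0,0.5,0,0,0,0,0,0,1,0,0,0,0,0,0,2,0,0,0,0,0,0,2,0,0,0,0,0,0,2,0,0,0,0,0,0,2,0,0,0,0,0,0,2,0,0,0,0,0,0,0,0,0,0,0])

```text
clock: 6.85
eef_pos: [388.3, -278.1, 153.9]
eef_rot: [3.136, -0.003, 0.308]
wrist_force: [-0.4, 1.1, 1.1]
finger_gap: 94.1
finger_force: 0.0
```

Run:
```python
from h import *
p,d=manip.camera("top");cv2.imwrite("pics/top1.png",p);W=cloud("top",d)
p2,d2=manip.camera("side");cv2.imwrite("pics/side1.png",p2)
for n,dd in(("top",d),("side",d2)):
    W=cloud(n,dd);m=(np.hypot(W[...,0]-387,W[...,1]+276)<55)&(W[...,2]>70)&(W[...,2]<88)&(dd>0)
    if m.sum()>20:print(n,fit("round",W[m][:,:2]),m.sum())
```

```text
top round c [ 396.1 -275.2] d 57.3 215
side round c [ 386.2 -274.1] d 62.6 245
```

View pics/side1.png

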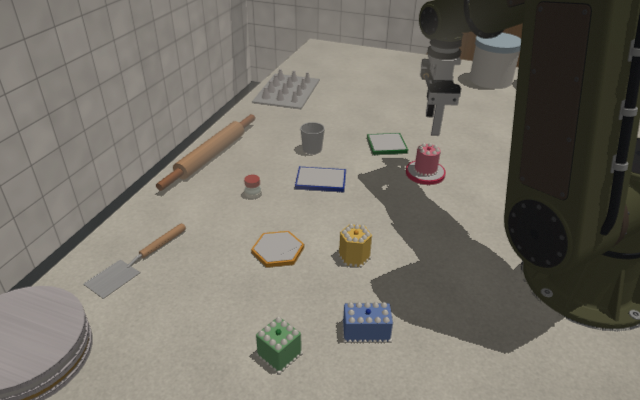

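The pink cake is in the middle of the crimson board at about (428,160), and everything else is unmoved. Next is the hex cake.

>>> jog_arm(rows=[0.3,1.4,0,0,0,0,0,0.6,2.95,0,0,0,-0.052,0,0.6,2.95,0,0,0,-0.052,0,0.6,2.95,0,0,0,0,0,0.6,2.95,0,0,0,0,0,0.6,2.95,0,0,0,0,0,0.6,2.95,0,0,0,0,0,0.6,2.95,0,0,0,0,0,0.6,2.95,0,0,0,0,0,0.6,2.95,0,0,0,0,0,0.6,2.95,-0.5,0,0,0,0,0.6,2.95,-0.5,0,0,0,0,0.6,2.95,-0.5,0,0,0,0,0.5,1.2,-0.5,0,0,0,0,0,0,-0.5,0,0,0,0,0,0,0,0,0,0,0,0,0,0,0,0,0,0])

```text
clock: 8.37
eef_pos: [466.7, 101.7, 123.9]
eef_rot: [3.142, 0.001, 0.203]
wrist_force: [-0.5, -0.3, -0.8]
finger_gap: 94.0
finger_force: 0.0
```

>>> jog_arm(rows=[0.05,0.1,-1.5,0,0,0,0,0,0,-2,0,0,0,0,0,0,-2,0,0,0,0,0,0,-2,0,0,0,0,0,0,-1.3,0,0,0,0,0,0,-0.8,0,0,0,0,0,0,-0.5,0,0,0,0,0,0,0,0,0,0,0.1,0,0,0,0,0,0,0.25,0,0,0,0,0,0,0.3,0,0,0,0,0,0,0.35,0,0,0,0,0,0,0.4,0,0,0,0,0,0,0.5,0,0,0,0,0,0,0.7,0,0,0,0,0,0,1,0,0,0,0,0,0,1,0,0,0,0,0,0,1,0,0,0,0,0,0,1], newtons=15)

```text
clock: 9.87
eef_pos: [467.8, 103.9, 23.8]
eef_rot: [3.141, -0.001, 0.204]
wrist_force: [-1.5, -1.8, 6.1]
finger_gap: 58.0
finger_force: 15.0
```

>>> jog_arm(rows=[0,0,0.5,0,0,0,1,0,0,1.0,0,0,0,1,0,0,1.5,0,0,0,1,0,0,1.0,0,0,0,1,0,0,1.0,0,0,0,1,0.6,0.1,0,0,0,0.03,1,1.4,0.35,0,0,0,0.04,1,2,0.5,0,0,0,0.04,1,2.1,0.5,0,0,0,0.04,1,2.1,0.5,0,0,0,0.04,1,2.1,0.5,0,0,0,0.04,1,2.1,0.55,0,0,0,0.036,1,1.9,0.5,0,0,0,0.03,1,1.3,0.35,0,0,0,0.01,1,0.5,0.1,0,0,0,0,1,0,0,-1.5,0,0,0,1,0,0,-1.3,0,0,0,1,0,0,-0.7,0,0,0,1,0,0,0,0,0,0,1,0,0,0,0,0,0,1])

```text
clock: 11.53
eef_pos: [628.3, 143.2, 38.4]
eef_rot: [-3.141, 0.001, 0.51]
wrist_force: [0.3, 0.8, -1.8]
finger_gap: 58.0
finger_force: 15.0
```

>>> jog_arm(rows=[0,0,-0.1,0,0,0,1,0,0,-0.1,0,0,0,1,0,0,-0.05,0,0,0,1,0,0,0,0,0,0,1,0,0,0,0,0,0,1])

```text
clock: 11.95
eef_pos: [628.7, 143.4, 36.1]
eef_rot: [3.142, -0.0, 0.51]
wrist_force: [0.8, -0.7, -0.7]
finger_gap: 58.0
finger_force: 15.0
```

>>> jog_arm(rows=[0,0,-0.05,0,0,0,1,0,0,0,0,0,0,1,0,0,0,0,0,0,1,0,0,0,0,0,0,0.36,0,0,0,0,0,0,0.3,0,0,0,0,0,0,0.2,0,0,0,0,0,0,0,0,0,0,0,0,0,0,0,0,0,0,0,0,0,0,0,0.5,0,0,0,0,0,0,1,0,0,0,0,0,0,2,0,0,0,0,0,0,2,0,0,0,0,0,0,2,0,0,0,0,0,0,2,0,0,0,0,0,0,0.5,0,0,0,0,0,0,0,0,0,0,0])

```text
clock: 13.37
eef_pos: [629.3, 143.5, 137.6]
eef_rot: [3.14, -0.003, 0.51]
wrist_force: [1.3, 0.2, 0.6]
finger_gap: 93.9
finger_force: 0.0
```

>>> jog_arm(rows=[-1.3,0.8,0,0,0,0,0,-2.4,1.45,0,0,0,-0.046,0,-2.4,1.45,0,0,0,-0.046,0,-2.4,1.45,0,0,0,-0.046,0,-2.4,1.45,0,0,0,0,0,-2.4,1.45,0,0,0,0,0,-2.4,1.45,0,0,0,0,0,-2.4,1.45,0,0,0,0,0,-2.4,1.4,0,0,0,0,0,-2.4,1.4,-0.5,0,0,0,0,-1.2,0.75,-0.5,0,0,0,0,0,0,-1,0,0,0,0,0,0,0,0,0,0,0,0,0,0,0,0,0,0])

```text
clock: 14.53
eef_pos: [387.8, 287.8, 114.5]
eef_rot: [3.141, 0.002, 0.372]
wrist_force: [0.6, -0.6, -0.9]
finger_gap: 93.8
finger_force: 0.0
```

Run:
```python
from h import *
p,d=manip.camera("top");cv2.imwrite("pics/top2.png",p)
p2,d2=manip.camera("side");cv2.imwrite("pics/side2.png",p2)
for n,dd in(("top",d),("side",d2)):
    W=cloud(n,dd)
    for k,x,y,H in(("round",387,-276,76),("hex",628.5,143,78)):
        m=(np.hypot(W[...,0]-x,W[...,1]-y)<55)&(W[...,2]>H-5)&(W[...,2]<H+14)&(dd>0)
        if m.sum()>20:print(n,fit(k,W[m][:,:2]),m.sum())
```

```text
top round c [ 387.6 -275.9] d 59.6 678
top hex c [629.2 144.4] flats 58.8 flatnormal 59.5 mod 60 635
side hex c [626.2 143.8] flats 59.8 flatnormal 58.5 mod 60 463
```

>>> jog_arm(rows=[0,0,-1.5,0,0,0,0,0,0,-2,0,0,0,0,0,0,-2,0,0,0,0,0,0,-2,0,0,0,0,0,0,-1.1,0,0,0,0,0,0,-0.5,0,0,0,0,0,0,0,0,0,0,0,0,0,0,0,0,0,0.2,0,0,0,0,0,0,0.35,0,0,0,0,0,0,0.4,0,0,0,0,0,0,0.45,0,0,0,0,0,0,0.5,0,0,0,0,0,0,0.6,0,0,0,0,0,0,0.8,0,0,0,0,0,0,1,0,0,0,0,0,0,1,0,0,0,0,0,0,1,0,0,0,0,0,0,1], newtons=15)

```text
clock: 16.13
eef_pos: [387.7, 288.4, 24.5]
eef_rot: [-3.142, -0.0, 0.372]
wrist_force: [-1.1, -1.1, 3.1]
finger_gap: 47.9
finger_force: 15.0
```

>>> jog_arm(rows=[0,0,0.5,0,0,0,1,0,0,1.5,0,0,0,1,0,0,2,0,0,0,1,0,0,2,0,0,0,1,0,0,1,0,0,0,1,0.7,-1.2,0,0,0,-0.015,1,1.2,-2,0,0,0,-0.03,1,1.45,-2.55,0,0,0,-0.03,1,1.45,-2.55,0,0,0,-0.03,1,1.45,-2.55,0,0,0,0,1,1.45,-2.55,0,0,0,0,1,1.45,-2.55,0,0,0,0,1,1.45,-2.55,0,0,0,0,1,1.45,-2.55,0,0,0,0,1,1.45,-2.55,0,0,0,0,1,1.45,-2.55,0,0,0,0,1,1.45,-2.55,0,0,0,0,1,1.45,-2.55,0,0,0,0,1,1.45,-2.55,0,0,0,0,1,1.45,-2.55,0,0,0,0,1])

```text
clock: 17.8
eef_pos: [595.4, -76.5, 94.0]
eef_rot: [-3.141, 0.001, 0.267]
wrist_force: [0.5, 1.2, -0.3]
finger_gap: 47.9
finger_force: 15.0
```

>>> jog_arm(rows=[1.4,-2.5,0,0,0,0,1,1.3,-2.2,0,0,0,0,1,0.8,-1.5,0,0,0,0,1,0.4,-0.65,0,0,0,0,1,0,0,-1,0,0,0,1,0,0,-1.5,0,0,0,1,0,0,-1.5,0,0,0,1,0,0,-1,0,0,0,1,0,0,-0.5,0,0,0,1,0,0,0,0,0,0,1,0,0,0,0,0,0,1,0,0,0,0,0,0,1])

```text
clock: 18.8
eef_pos: [634.5, -143.5, 40.3]
eef_rot: [3.141, -0.001, 0.267]
wrist_force: [0.1, 0.2, -1.0]
finger_gap: 47.9
finger_force: 15.0
```

Final height should be about 36.5.

>>> jog_arm(rows=[0,0,-0.1,0,0,0,1,0,0,-0.1,0,0,0,1,0,0,-0.1,0,0,0,1,0,0,-0.05,0,0,0,1,0,0,0,0,0,0,1,0,0,0,0,0,0,1])

```text
clock: 19.3
eef_pos: [634.3, -143.7, 36.6]
eef_rot: [3.141, -0.001, 0.267]
wrist_force: [-2.1, 0.7, 6.1]
finger_gap: 47.8
finger_force: 15.0
```

>>> jog_arm(rows=[0,0,0,0,0,0,0.46,0,0,0,0,0,0,0.4,0,0,0,0,0,0,0.3,0,0,0,0,0,0,0.2,0,0,0,0,0,0,0,0,0,0,0,0,0,0,0,0,0,0,0,0,0,0,0,0.5,0,0,0,0,0,0,1,0,0,0,0,0,0,2,0,0,0,0,0,0,2,0,0,0,0,0,0,2,0,0,0,0,0,0,2,0,0,0,0,0,0,0.5,0,0,0,0,0,0,0,0,0,0,0])

```text
clock: 20.55
eef_pos: [634.8, -143.8, 138.1]
eef_rot: [3.14, -0.003, 0.267]
wrist_force: [0.5, 0.5, -0.3]
finger_gap: 94.2
finger_force: 0.0
```

>>> jog_arm(rows=[-0.3,1.5,0,0,0,0,0,-0.65,2.97,0,0,0,0.08,0,-0.65,2.97,0,0,0,0.08,0,-0.65,2.97,0,0,0,0.08,0,-0.65,2.97,0,0,0,0.08,0,-0.65,2.97,0,0,0,0.08,0,-0.65,2.97,0,0,0,0.08,0,-0.65,2.97,0,0,0,0.08,0,-0.65,2.97,0,0,0,0.08,0,-0.65,2.97,0,0,0,0.08,0,-0.65,2.97,0,0,0,0.08,0,-0.65,2.97,0,0,0,0.08,0,-0.65,2.97,0,0,0,0.04,0,-0.65,2.97,0,0,0,0,0,-0.65,2.97,0,0,0,0,0,-0.65,2.97,0,0,0,0,0,-0.65,2.97,0,0,0,0,0,-0.65,2.97,0,0,0,0,0,-0.45,1.5,0,0,0,0,0,0,0,-0.5,0,0,0,0])

```text
clock: 22.22
eef_pos: [514.3, 394.1, 130.2]
eef_rot: [-3.141, 0.0, 1.19]
wrist_force: [1.1, 1.0, -0.2]
finger_gap: 94.0
finger_force: 0.0
```

>>> jog_arm(rows=[0,0,-0.5,0,0,0,0,0,0,0,0,0,0,0,0,0,0,0,0,0,0])

```text
clock: 22.47
eef_pos: [516.3, 389.9, 125.2]
eef_rot: [-3.141, 0.001, 1.185]
wrist_force: [-0.4, -0.0, 0.6]
finger_gap: 94.1
finger_force: 0.0
```

>>> jog_arm(rows=[0,0,-1.5,0,0,0,0,0,0,-2,0,0,0,0,0,0,-2,0,0,0,0,0,0,-2,0,0,0,0,0,0,-1.5,0,0,0,0,0,0,-0.9,0,0,0,0,0,0,-0.3,0,0,0,0,0,0,0,0,0,0,0,0,0,0,0,0,0,0.2,0,0,0,0,0,0,0.3,0,0,0,0,0,0,0.35,0,0,0,0,0,0,0.4,0,0,0,0,0,0,0.5,0,0,0,0,0,0,0.7,0,0,0,0,0,0,1,0,0,0,0,0,0,1,0,0,0,0,0,0,1,0,0,0,0,0,0,1], newtons=15)

```text
clock: 23.97
eef_pos: [516.2, 391.3, 24.1]
eef_rot: [3.141, -0.0, 1.187]
wrist_force: [-0.0, 0.0, 3.4]
finger_gap: 55.8
finger_force: 15.0
```

Run:
```python
from h import *
p,d=manip.camera("top");cv2.imwrite("pics/top3.png",p)
W=cloud("top",d)
for k,x,y,H in(("round",387,-276,76),("hex",628.5,143,78),("oblong",634,-144,64)):
    m=(np.hypot(W[...,0]-x,W[...,1]-y)<55)&(W[...,2]>H-5)&(W[...,2]<H+14)&(d>0)
    print(fit(k,W[m][:,:2]),m.sum())
```

```text
round c [ 387.7 -275.7] d 59.7 678
hex c [629.  144.2] flats 58.5 flatnormal 59.5 mod 60 636
oblong c [ 634.9 -142.5] size [83.3 49. ] long-axis 15.5 822
```

>>> jog_arm(rows=[0,0,0.5,0,0,0,1,0,0,1.5,0,0,0,1,0,0,2,0,0,0,1,0,0,2,0,0,0,1,0,0,2,0,0,0,1,0,0,1.5,0,0,0,1,0,0,0.5,0,0,0,1,0,-1,0,0,0,-0.028,1,0,-2,0,0,0,-0.05,1,0,-3,0,0,0,-0.05,1,0,-3,0,0,0,-0.05,1,0,-3,0,0,0,-0.05,1,0,-3,0,0,0,-0.05,1,0,-3,0,0,0,-0.05,1,0,-3,0,0,0,-0.05,1,0,-3,0,0,0,-0.05,1,0,-3,0,0,0,-0.05,1,0,-3,0,0,0,-0.05,1,0,-3,0,0,0,-0.05,1,0,-3,0,0,0,-0.05,1])

```text
clock: 25.68
eef_pos: [514.9, 29.3, 122.6]
eef_rot: [-3.141, 0.002, 0.555]
wrist_force: [0.4, 0.5, -1.1]
finger_gap: 56.0
finger_force: 15.0
```

>>> jog_arm(rows=[0,-3,0,0,0,-0.05,1,0,-3,0,0,0,-0.05,1,0.3,-3,0,0,0,0,1,0,-3,0,0,0,0,1,0,-3,0,0,0,0,1,0,-3,0,0,0,0,1,0,-3,0,0,0,0,1,0,-3,0,0,0,0,1,0,-3,0,0,0,0,1,0,-3,0,0,0,0,1,0,-3,0,0,0,0,1,0,-3,0,0,0,0,1,0,-2.5,0,0,0,0,1,0,-2,0,0,0,0,1,0,-1,0,0,0,0,1,0,0,0,0,0,0,1,0,0,0,0,0,0,1,0,0,0,0,0,0,1])

```text
clock: 27.18
eef_pos: [519.1, -382.5, 123.5]
eef_rot: [-3.141, 0.0, 0.459]
wrist_force: [-0.1, -0.1, -1.5]
finger_gap: 56.0
finger_force: 15.0
```

>>> jog_arm(rows=[0,-0.1,-1,0,0,0,1,0,0,-2,0,0,0,1,0,0,-2,0,0,0,1,0,0,-1.8,0,0,0,1,0,0,-1,0,0,0,1,0,0,-0.5,0,0,0,1,0,0,-0.1,0,0,0,1,0,0,0,0,0,0,1,0,0,-0.1,0,0,0,1,0,0,-0.1,0,0,0,1,0,0,-0.1,0,0,0,1,0,0,0,0,0,0,1,0,0,0,0,0,0,1])

```text
clock: 28.27
eef_pos: [519.2, -384.8, 37.1]
eef_rot: [3.141, -0.0, 0.459]
wrist_force: [-0.6, -0.4, -0.6]
finger_gap: 55.9
finger_force: 15.0
```

Another 1 mm down, then release and lift clear.

>>> jog_arm(rows=[0,0,-0.1,0,0,0,1,0,0,-0.05,0,0,0,1,0,0,0,0,0,0,1,0,0,0,0,0,0,1,0,0,0,0,0,0,0.38,0,0,0,0,0,0,0.3,0,0,0,0,0,0,0.2,0,0,0,0,0,0,0,0,0,0,0,0,0,0,0,0,0,0,0,0,0,0,0,0.5,0,0,0,0,0,0,1,0,0,0,0,0,0,2,0,0,0,0,0,0,2,0,0,0,0,0,0,2,0,0,0,0,0,0,2,0,0,0,0,0,0,2,0,0,0,0,0,0,2,0,0,0,0,0,0,0,0,0,0,0])

```text
clock: 29.85
eef_pos: [520.2, -385.7, 176.0]
eef_rot: [3.135, -0.003, 0.459]
wrist_force: [-0.1, 0.1, 0.7]
finger_gap: 94.4
finger_force: 0.0
```

>>> jog_arm(rows=[-1,-1,1,0,0,0,0,-2,-1,1,0,0,0,0,-2,-1,1,0,0,0,0,-2,-1,1,0,0,0,0,-2,-1,1,0,0,0,0,-2,-1,1,0,0,0,0,-2,-1,0,0,0,0,0,-2,-1,0,0,0,0,0,-2,-1,0,0,0,0,0,-2,-1,0,0,0,0,0,-2,-1,0,0,0,0,0,0,0,0,0,0,0,0,0,0,0,0,0,0,0,0,0,0,0,0,0,0,0,0,0,0,0,0,0])

```text
clock: 31.1
eef_pos: [309.5, -494.4, 230.3]
eef_rot: [-3.141, -0.0, 0.459]
wrist_force: [0.9, -0.3, -0.4]
finger_gap: 94.2
finger_force: 0.0
```

Run:
```python
from h import *
p,d=manip.camera("top");cv2.imwrite("pics/top4.png",p)
W=cloud("top",d)
for k,x,y,H in(("round",387,-276,76),("hex",628.5,143,78),("oblong",634,-144,64),("square",519.3,-383.5,70)):
    m=(np.hypot(W[...,0]-x,W[...,1]-y)<55)&(W[...,2]>H-5)&(W[...,2]<H+14)&(d>0)
    print(fit(k,W[m][:,:2]),m.sum())
```

```text
round c [ 387.5 -276.3] d 59.9 674
hex c [629.  144.2] flats 58.9 flatnormal 59.5 mod 60 633
oblong c [ 634.8 -142.8] size [84.2 49.1] long-axis 15.5 821
square c [ 520.9 -383.2] size [57.1 56.1] long-axis 116.5 698
```

View pics/top4.png

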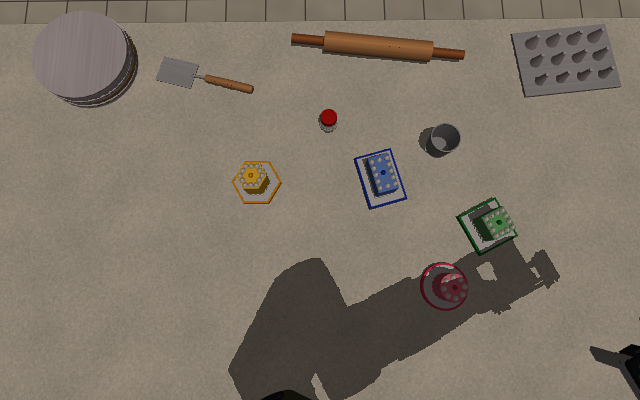

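All four cakes stand on their own boards: hex (257,180), oblong (381,176), square (490,225) and round (445,287). Each is within about 2 mm of its board's centre and parallel to it. The pot (328,118) and cup (440,138) are unmoved, and the arm is clear.

```bash
python3 -c "
from cell import manip
print(manip.sign_off())"
```

```text
the job is handed in; nothing more can be done
None
```

All four cakes are on their matching boards, measured within about 2 mm of centre and less than 1° off parallel, with the pot and cup not moved; I handed the job in at about 31 s, but no verdict came back.

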